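# Snap a connector's locking stud home with bench-held pliers

## Robot

A 7-joint arm with a two-finger parallel gripper is mounted at the origin on the work surface. World frame = base frame: x ahead of the robot, y to its left, z up, the work surface at z = 0. Lengths are in mm, angles in rad, forces in N, time in s.
With the tool pointing down it reaches from about 425 to 950 mm from the base axis. Payload 16.7 kg.
Tool frame: the origin (TCP) lies at the very end of the fingers, on their centre line; the grasp point (between the pads) lies grip_point_offset behind it (grip_point_offset is the distance from the TCP to the grasp point, in mm); z points along the fingers, y is the direction in which the jaws open and shut (so a half turn about z gives the same grasp; the last joint's range is limited). The gripper opens to 94 mm and grips with 3 to 60 N. Pads are 16 mm wide; open, the fingers measure 119 mm over their backs; the gripper's body (75 mm by 177 mm) begins 78 mm behind the grasp point.
Start: joints at [-1.425, 0.426, 0.074, 1.606, -0.034, 1.111, -0.067], TCP at [196.123, 645.839, 177.767] pointing down, gripper open.
Joint ranges: [-2.85, 2.85], [-0.5, 2.14], [-1.23, 1.37], [0.21, 2.46], [-1.02, 4.16], [0.16, 2.05], [-2.73, 2.73]. Speed limits (rad/s): [1.89, 1.89, 2.39, 2.39, 3.01, 3.01, 3.01].

## Interface

Orientations are given as a unit quaternion [w, x, y, z].
In Python, from plant import state, camera, job_done, grip_point_offset gives the robot as it stands. The module is installed in compiled form; this text tells all that it offers.
- The arm moves only by the tool carry_out, never from a script. Its argument "rows" is a list that holds one entry, the list of rows, each a list of 5 numbers: the opening, from 0 (shut) to 1 (fully open), then the shift along the tool's x, y, z in mm, then the turn about the tool's z in degrees. In form: [[[grip, dx, dy, dz, yaw], ...]]. A call has 1 to 10 rows; each row is the pose to reach, as a shift and turn from the pose commanded when the call began, along the tool's axes at that moment; what a row does not reach only later rows make up. A row lasts 1/8 s, in which the tool goes at most 62.5 mm and 10.7 degrees, less where a joint would pass 70% of its speed; a pose out of reach is approached as far as the arm can. A call with a gripper value outside its range is refused whole. The fingers move at their own pace and stop on an object; the grip force is fixed at half the most. Time passes only in rows, so rows that repeat a pose let the fingers close. It gives the time, the measured TCP pose, the force and the opening at its end, in the units of the state.
- state(): the state, without advancing time (a new reading comes with each control period).
- camera(name): name is "scene" or "top" or "wrist"; returns a dict with "frame" (480x640x3 uint8, blue, green, red), "camera_matrix" (3x3 intrinsics, pixels), "origin" and "attitude" of the camera in the world. Camera axes: x right, y down, z forward; pixel columns grow to the right and rows downward; lengths in mm; the calibration is good to about 2 mm. A picture is of the moment at which its call begins. There is no depth.
- job_done(): hands the job in, once; it reports no verdict.
The state is a dict: "time_s": time; "q": joint angles; "qd": joint speeds; "joint_torque": joint torques, N m; "position": TCP position; "tcp_rot": TCP orientation; "wrist_force": force on the tool from outside, world axes, zero at the start; "ft_torque": the same for the moment, N m; "opening": opening from 0.0 (shut) to 1.0 (fully open).
Only numpy, scipy, OpenCV 4.12 (cv2) and the standard library are available. Lean on these libraries where they do the work, as an engineer would, in place of code of your own. Each camera call takes 0.05 s, during which the arm holds its last target.

## Task

Stand the grey connector fully down in the square nest between the jaws of the bench-held pliers, with its orange stud facing the brass pad of the moving jaw, and let go of it. Then press the pliers' free orange handle closed, with no more than 25 N on the handle, until the stud snaps in with a click; use the pliers for this, not the fingers. Let the handle spring fully open again, leaving the connector upright in the nest and the loose things around it undisturbed.

Things in the scene. Friction and masses are not known exactly. Their poses are not given: they have to be found in the camera images.
- pliers: pliers lying flat in a fixed bench stand on a blue mat (top at z = 2 mm). Origin on the mat under the pivot, z up. In this frame: jaws point to +y, both orange handles to -y; fixed jaw on the -x side of the nest, moving jaw with round brass pad on its +x side; fixed handle held in a blue clamp on the +x side, free handle on the -x side. See pivot for heights.
- nest (a point): centre of the floor of the nest's pocket, 10 mm above the mat, at (-8, 45, 10) mm in the pliers' frame and turned with it. The pocket is 27 mm (x) by 29 mm (y), 14 mm deep, with a 4 mm lead-in chamfer: 1.5 mm larger than the connector on each side.
- connector: loose grey connector with black upper part, upright, 85 mm tall, 0.1 kg; origin at the centre of its underside. Lower 50 mm: 24 (x) by 26 mm (y); upper 35 mm (to grip): 20 by 22 mm. An orange stud, 14 mm diameter, stands out of its +x face, 30 mm above the underside. Right way round in the nest its axes agree with the pliers' and the stud is level with the brass pad.
- stud_face (a point): centre of the stud's outer face: 18 mm from the connector's axis (6 mm proud) before the snap, 15.5 mm (3.5 mm proud) after it.
- stud (a joint): how far the stud is pushed in, m: 0 at the start, 0.0025 snapped home. It stands firm up to about 30 N (10 to 16 N at the press point, with the pliers' spring), then gives way and jumps home by itself: the force on the handle drops with a click. It stays there, against a hard stop.
- lever (a joint): angle of the free handle, rad: 0 open, grows as it is pressed closed (counter-clockwise from above), end stop 0.56. A spring of 2 to 4 N at the press point opens it when let go. The brass pad is screwed out by an unmeasured amount that differs each time (0 to 12 mm), so it meets the stud anywhere between about 0.14 and 0.48 rad.
- press_point (a point): where to push: outer face of the free handle, 130 mm from the pivot, at mid height (handle 31 to 51 mm above the mat, 16 mm wide, going on 20 mm beyond this point). Moves with the handle. Push level and square to the handle, round the pivot, with shut fingers from its outer side, which is free from above. Leverage to the pad about 2.9.
- pivot (a point): the pivot's vertical axis, 41 mm above the mat. Heights above the mat, mm: base plate 10 (in the pliers' frame x -23 to 47, y -105 to 78), nest block 24, jaws 50 (the fixed jaw, its face in line with the pocket wall up to 40, slopes away above that as a lead-in), blue clamp 53 and its screw 63, pivot bolt 56.
- cell: bystander: loose upright purple battery cell, 33 mm diameter, 58 mm tall; origin under its centre.
- board: bystander: loose green circuit board 70 by 100 mm, 16 mm tall; origin under its centre.
- driver: bystander: loose screwdriver with a red handle, lying on the mat.
Things that resemble listed ones, but are neither listed nor needed, are in the scene too. What is shaped like the connector but green or red is not meant.

How it is judged (in metres and radians):
On the way, in this order (a step that is already met when the one before it is completed fails the run):
1. the connector stands fully down in the nest, stud towards the moving jaw, not yet snapped, and let go of (horizontal distance between connector and nest below 0.004 m and z of connector in the frame of nest below 0.003 m and angle between connector's own z axis and vertical below 0.15 rad and x of stud_face in the frame of nest above 0.01 m and value of joint stud below 0.0008 m and contact force between the fingers and connector below 0.1 N), for 0.2 s.
2. the stud has snapped home (value of joint stud above 0.0017 m), for 0.2 s.
At the end, for the whole second after the job is handed in: the stud is snapped home (pushed in more than 1.7 mm), the connector stands at rest in the nest (within 4 mm of its centre, within 3 mm of its floor, within 0.15 rad of upright, stud towards the moving jaw), and the free handle is open again (below 0.05 rad) (value of joint stud above 0.0017 m and horizontal distance between connector and nest below 0.004 m and z of connector in the frame of nest below 0.003 m and angle between connector's own z axis and vertical below 0.15 rad and x of stud_face in the frame of nest above 0.01 m and value of joint lever below 0.05 rad and linear speed of connector below 0.02 m/s); the robot touches nothing.
It fails at once if the robot pushes the handle with more than 25 N (contact force between any of the fingers, the arm and lever above 25 N).
It fails at once if the stud is pushed in while the robot touches the connector or its stud (value of joint stud above 0.0008 m and contact force between any of the fingers, the arm and connector above 0.5 N).
It fails at once if the battery cell, board or screwdriver is moved by more than 20 mm, or the cell tipped (distance of any of cell, board, driver from where it was at the start of the episode above 0.02 m or angle between cell's own z axis and vertical above 0.5 rad).
It also fails if it takes over 72 s, if anything falls off the work surface, if the arm or the gripper's body presses on something with over 40 N, if the wrist force passes 120 N, or if a joint passes its speed limit or range.

## Working session

There is one attempt and no reset: what is moved stays moved. The work goes in short steps, Python scripts to look and compute and a tool call to move; the robot and the scene stay as the last step left them, time stands still between calls to the robot, and variables do not carry over. Pictures are saved under pics/ and viewed, and the job is handed in when it is done.

Besides the shell and the picture viewer there is one more tool, called after "Emit:" as name([rows], argument=value, ...), one row to a line, values as JSON. carry_out: Moves the arm, as the interface text tells. Its arguments: {"type":"object","properties":{"rows":{"type":"array","items":{"type":"array","items":{"type":"array","items":{"type":"number"}}}}},"required":["rows"]}

```bash
mkdir -p pics
cat > h.py <<'E'
import numpy as np, cv2
from scipy.spatial.transform import Rotation as R
from plant import state, camera, job_done, grip_point_offset
def rot(a):
    a=np.array(a,float)
    return R.from_quat([a[1],a[2],a[3],a[0]]).as_matrix() if a.size==4 else a.reshape(3,3)
def snap(n,f):
    c=camera(n); cv2.imwrite('pics/'+f,c['frame']); np.savez('pics/'+f[:-4]+'.npz',K=c['camera_matrix'],o=c['origin'],A=rot(c['attitude']),f=c['frame']); return c
def load(f): 
    d=np.load('pics/'+f+'.npz'); return d
def ray(d,u,v,z):
    r=d['A']@np.linalg.inv(d['K'])@np.array([u,v,1.]); o=d['o']; return o+r*(z-o[2])/r[2]
def proj(d,p):
    x=d['K']@(d['A'].T@(np.array(p,float)-d['o'])); return x[:2]/x[2]
E
python3 - <<'E'
from h import *
for n in ['scene','top','wrist']:
    c=snap(n,n+'0.png'); print(n,c['origin'],c['attitude'])
print(state(),grip_point_offset)
E
```

```text
scene [1188.3256112   432.18022667  728.06930967] [-0.17589541  0.42008847  0.81398147 -0.36058376]
top [5.46293455e+02 3.40079516e-01 8.54346482e+02] [ 0.01128919 -0.7015082   0.7121053  -0.02578471]
wrist [126.236331   667.05321102 384.39318654] [0.10105773 0.79701893 0.590744   0.07463034]
{'time_s': 0.15, 'q': array([-1.42551181,  0.42657057,  0.07385367,  1.60644615, -0.03410553,
        1.11079743, -0.06710598]), 'qd': array([ 5.41619911e-04, -2.34787523e-03,  3.69833911e-04, -2.38867268e-03,
        2.52931254e-04,  9.34425079e-05, -2.43630637e-03]), 'joint_torque': array([ 5.11733175e-03, -9.36295509e+01,  3.67025524e+00, -4.54430902e+01,
       -4.86007577e-02,  1.77518843e-02,  1.27706535e-04]), 'position': array([196.02570635, 645.53249268, 177.2543823 ]), 'tcp_rot': array([-4.38883296e-05,  1.46877804e-01,  9.89154527e-01, -4.79324619e-04]), 'wrist_force': array([-0.72255006,  0.102396  , -0.26723961]), 'ft_torque': array([-0.00775279, -0.04000549, -0.00070452]), 'opening': 0.9995234671372073} 18.8
```

View pics/scene0.png

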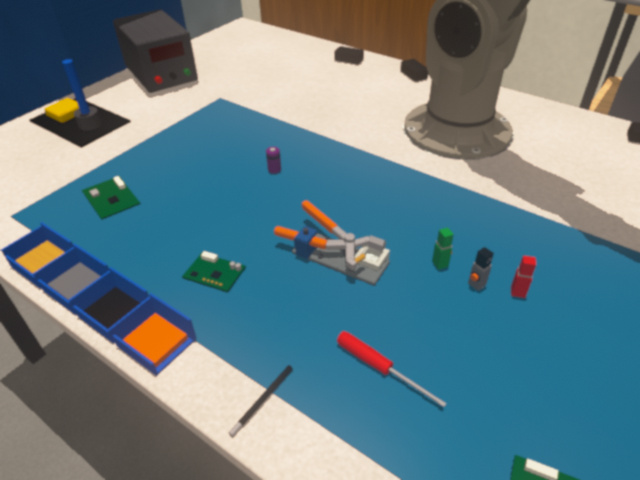

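View pics/top0.png

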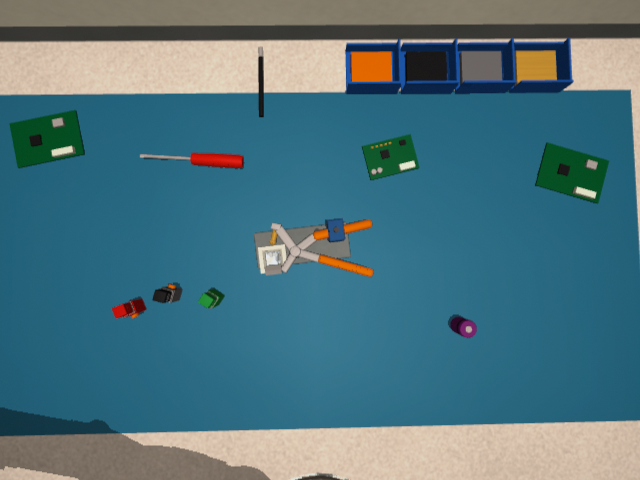

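View pics/wrist0.png

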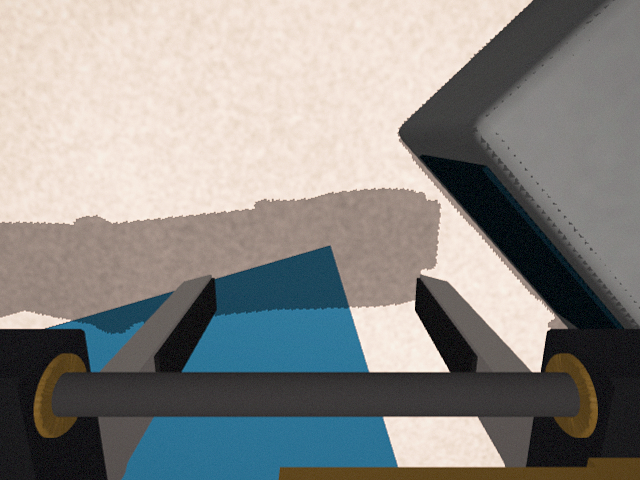

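The connector-shaped candidates in top0 are red (128,308), grey and black with an orange stud (167,293), and green (210,298). The grey/black one fits the description, so I'll enlarge it to confirm.

Run:
```python
from h import *
d=load('top0'); print(d['K'])
f=d['f']
cv2.imwrite('pics/c1.png',cv2.resize(f[260:340,100:240],None,fx=5.5,fy=5.5,interpolation=cv2.INTER_CUBIC))
cv2.imwrite('pics/c2.png',cv2.resize(f[205:290,245:385],None,fx=5.5,fy=5.5,interpolation=cv2.INTER_CUBIC))
s=load('scene0')['f']
cv2.imwrite('pics/c3.png',cv2.resize(s[190:310,260:560],None,fx=2.6,fy=2.6,interpolation=cv2.INTER_CUBIC))
for n,u,v in [('conn',167,293),('green',210,298),('red',128,308),('cell',465,328),('pivot',295,251)]: print(n,ray(d,u,v,40))
```

```text
[[434.10751189   0.         322.37644108]
 [  0.         434.10751189 239.91409326]
 [  0.           0.           1.        ]]
conn [494.5561511  272.86944652  40.        ]
green [483.97980753 193.58880393  40.        ]
red [468.19477851 344.30708399  40.        ]
cell [ 420.01240127 -281.04560338   40.        ]
pivot [568.85531137  34.9373709   40.        ]
```

View pics/c1.png

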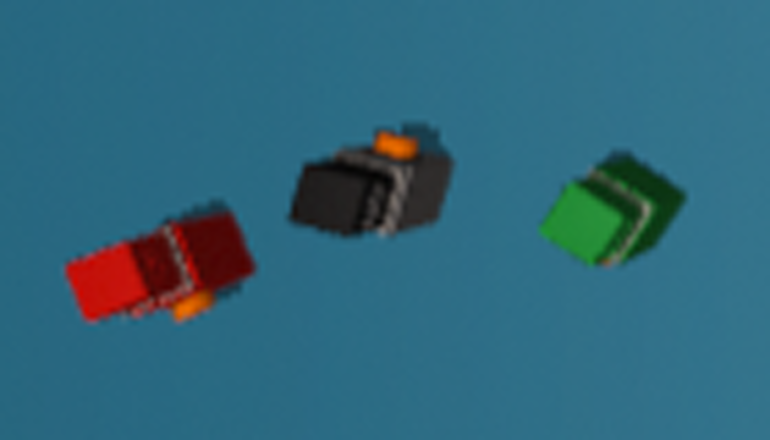

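View pics/c2.png

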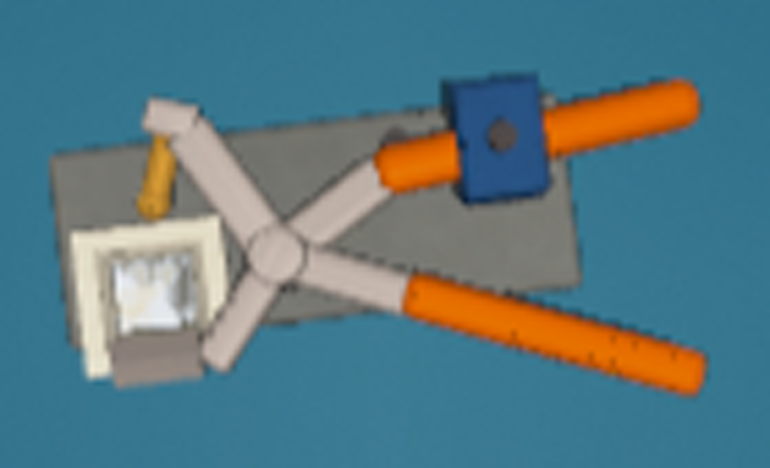

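View pics/c3.png

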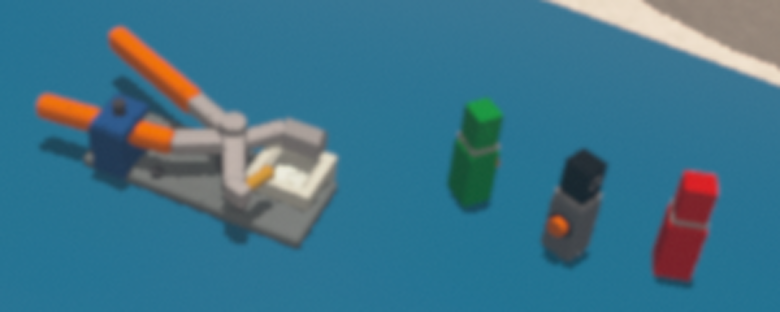

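Run:
```python
from h import *
s=state(); T=rot(s['tcp_rot']); d=load('wrist0')
print(T.round(3)); print('cam in tool',T.T@(d['o']-s['position'])); print((T.T@d['A']).round(3)); print(d['K'][0])
t=load('top0')
print(ray(t,160.5,296.4,87), 'centre look at z40 rel', T.T@(ray(d,320,240,40)-s['position']))
```

```text
[[-0.957  0.291 -0.   ]
 [ 0.291  0.957 -0.001]
 [-0.    -0.001 -1.   ]]
cam in tool [ 7.30203183e+01  1.14407094e-01 -2.07142952e+02]
[[-0.    -0.968 -0.249]
 [ 1.    -0.     0.   ]
 [-0.001 -0.249  0.968]]
[406.95453838   0.         315.24721848]
[491.82701986 268.38680248  87.        ] centre look at z40 rel [-15.47284344   4.41756898 137.2510352 ]
```

Emit:
carry_out([
  [[1,-45,-28,-30,0],[1,-95,-58,-53,0],[1,-145,-88,-53,0],[1,-195,-118,-53,0],[1,-245,-149,-53,0],[1,-295,-179,-53,0],[1,-345,-209,-53,0],[1,-395,-240,-53,0],[1,-440,-267,-53,0],[1,-453,-275,-53,0]],
])

```text
time_s: 1.4
position: [551.5, 247.7, 230.7]
tcp_rot: [0.0, 0.149, 0.989, -0.0]
wrist_force: [-0.1, 1.1, 1.0]
opening: 1.0
```

Run:
```python
from h import *
c=snap('wrist','w1.png'); s=state(); print(s['position'],s['tcp_rot'],s['time_s'],s['wrist_force'])
```

```text
[551.64278486 247.66655746 230.60054915] [ 2.06856589e-04  1.48926216e-01  9.88848141e-01 -5.41675995e-04] 1.45 [ 0.51909129 -1.81583031 -0.5549121 ]
```

View pics/w1.png

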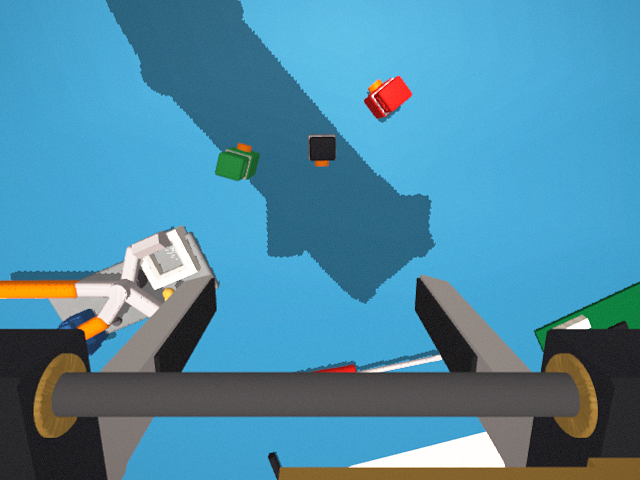

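The wrist view shows the grey/black connector from above, with its top at about (322,148) and its stud at the bottom (321,163), pointing towards tool -x. The pliers are on the left, with the nest at (168,257). Next I'll enlarge it for corners.

Run:
```python
from h import *
f=load('w1')['f']
cv2.imwrite('pics/c4.png',cv2.resize(f[120:180,280:360],None,fx=10,fy=10,interpolation=cv2.INTER_CUBIC))
cv2.imwrite('pics/c5.png',cv2.resize(f[215:345,40:225],None,fx=4.3,fy=4.3,interpolation=cv2.INTER_CUBIC))
```

```text
(no output)
```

View pics/c4.png

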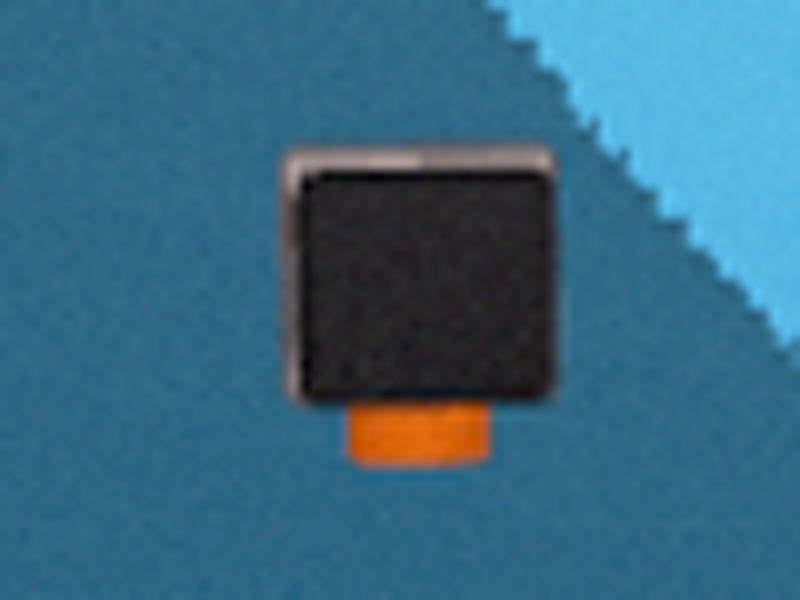

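View pics/c5.png

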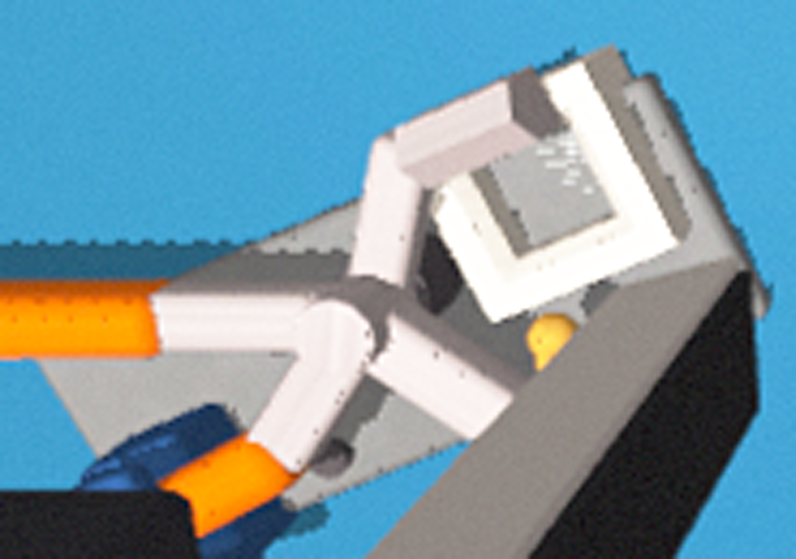

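Emit:
carry_out([
  [[1,-34,-49,0,-6],[1,-68,-98,0,-12],[1,-102,-148,0,-18],[1,-136,-197,0,-24],[1,-136,-197,0,-24],[1,-136,-197,0,-24]],
])

```text
time_s: 2.2
position: [622.2, 24.7, 230.5]
tcp_rot: [-0.0, -0.062, 0.998, 0.0]
wrist_force: [0.8, 0.7, 0.2]
opening: 0.999
```

Run:
```python
from h import *
c=snap('wrist','w2.png'); s=state(); print(s['position'],s['tcp_rot'],s['time_s'],s['wrist_force'])
d=load('w1'); print(ray(d,322.7,148.65,87))
P=[ray(d,u,v,87)[:2] for u,v in [(310,137),(335.5,137),(335.5,160.3),(310,160.3)]]; print(np.diff(P,axis=0))
```

```text
[622.1592607   25.23224836 230.50444038] [-2.95783138e-04 -6.28433950e-02  9.98023294e-01  3.54410774e-04] 2.25 [-0.58910422 -0.11799901  1.20817712]
[494.03933399 272.25298443  87.        ]
[[  6.28983934  20.3626198 ]
 [ 18.35939981  -5.42205668]
 [ -6.37806991 -20.64890352]]
```

View pics/w2.png

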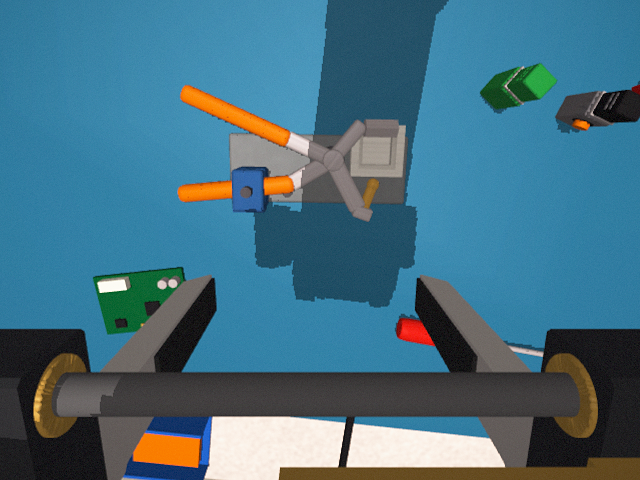

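Whole pliers visible: pivot at (333,160), nest pocket at (377,152), free handle running from (288,138) to (185,94). Enlarging for a fit.

Run:
```python
from h import *
f=load('w2')['f']
g=cv2.convertScaleAbs(f,alpha=1.5)
cv2.imwrite('pics/c6.png',cv2.resize(g[105:230,220:420],None,fx=4,fy=4,interpolation=cv2.INTER_CUBIC))
```

```text
(no output)
```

View pics/c6.png

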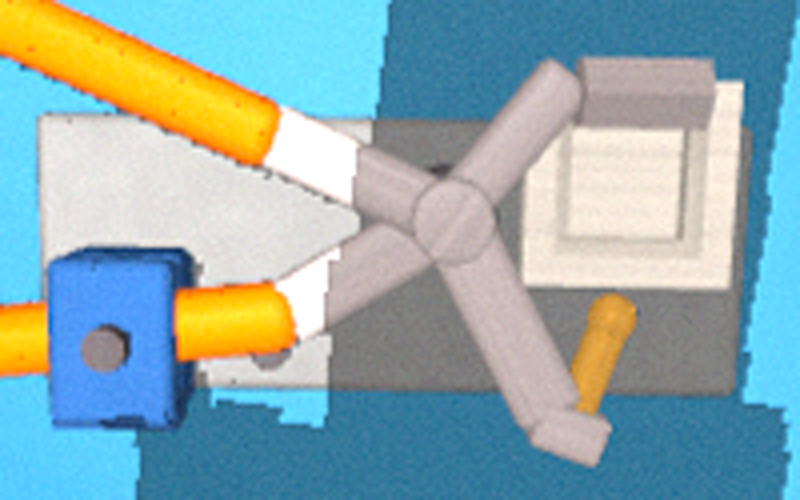

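```bash
cat > fit.py <<'E'
from h import *
from scipy.optimize import least_squares
d=load('w2')
obs=[((-23,-105,12),(38,115)),((47,78,12),(735,393)),((-23,78,12),(750,128)),((0,0,58),(455,222))]
P=np.array([o[0] for o in obs],float); U=np.array([(o[1][0]/4+220-.375,o[1][1]/4+105-.375) for o in obs])
def W(x,p): 
    c,s=np.cos(x[2]),np.sin(x[2]); p=np.array(p,float); return np.array([x[0]+c*p[0]-s*p[1],x[1]+s*p[0]+c*p[1],p[2]])
def res(x): return np.concatenate([proj(d,W(x,p))-u for p,u in zip(P,U)])
r=least_squares(res,[569,35,.12]); x=r.x
if __name__=='__main__':
    print(x,np.degrees(x[2]),r.fun.round(2)); print('nest',W(x,(-8,45,12)))
    for n,p,q in [('blockBR?',(0,0,0),(727,290))]: pass
    inv=lambda u,v,z:(lambda w:(np.array([[np.cos(x[2]),np.sin(x[2])],[-np.sin(x[2]),np.cos(x[2])]])@(w[:2]-x[:2])).round(1))(ray(d,u/4+219.6,v/4+104.6,z))
    print('pocket floor', [inv(*a,12) for a in [(683,238),(567,238),(690,130)]])
    print('block', [inv(*a,26) for a in [(727,290),(523,283),(742,82)]])
    print('chamfer', [inv(*a,26) for a in [(703,255),(552,255)]])
    print('handle end', [ray(d,u,v,53) for u,v in [(188,86.5),(182.5,99)]])
    s=state(); T=rot(s['tcp_rot']); print(T.round(4), s['position'])
E
python3 fit.py
```

```text
[5.69733096e+02 3.52667292e+01 1.11277392e-01] 6.375724897706172 [-1.34 -0.18  0.46  1.16  1.35 -1.   -0.41  0.25]
nest [556.78542132  79.10002374  12.        ]
pocket floor [array([ 5.6, 61.3]), array([ 6. , 31.4]), array([-21.3,  61.5])]
block [array([17.5, 70.5]), array([16.4, 19.2]), array([-32.8,  70.9])]
chamfer [array([ 8.9, 64. ]), array([ 9.4, 26.2])]
handle end [array([ 521.96472548, -101.15701244,   53.        ]), array([ 533.13823057, -105.55206911,   53.        ])]
[[-9.921e-01 -1.254e-01 -6.000e-04]
 [-1.254e-01  9.921e-01  7.000e-04]
 [ 5.000e-04  7.000e-04 -1.000e+00]] [622.1592607   25.23224836 230.50444038]
```

Emit:
carry_out([
  [[0.45,19,52,0,6],[0.45,38,104,10,12],[0.45,57,156,40,18],[0.45,77,209,70,24],[0.45,96,261,100,24],[0.45,96,261,115,24],[0.45,96,261,115,24],[0.45,96,261,115,24]],
])

```text
time_s: 3.25
position: [495.7, 269.7, 116.6]
tcp_rot: [0.0, 0.147, 0.989, 0.0]
wrist_force: [0.3, 0.4, -0.4]
opening: 0.452
```

Run:
```python
from h import *
c=snap('wrist','w3.png'); s=state(); T=rot(s['tcp_rot']);print(s['position'],s['tcp_rot'],s['opening'])
print(T.T@(np.array([494.04,272.25,54])-s['position']))
```

```text
[495.9314414  269.64959486 116.76778381] [5.35565726e-04 1.47581287e-01 9.89049702e-01 4.04799345e-04] 0.452619880346955
[ 2.62718355  1.87477835 62.7671686 ]
```

View pics/w3.png

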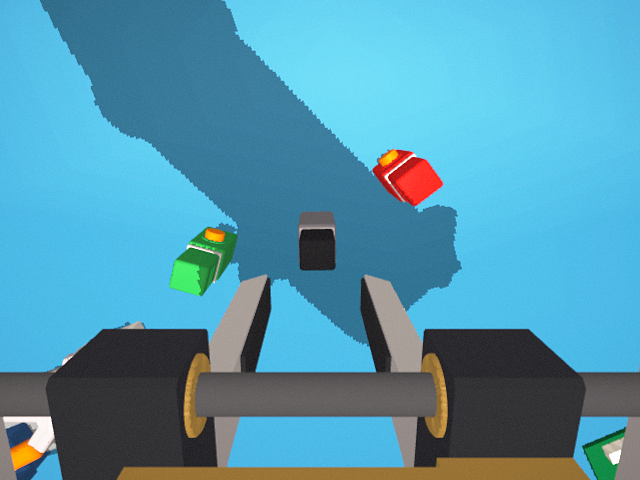

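Emit:
carry_out([
  [[0.45,2.6,1.8,0,0],[0.45,2.6,1.8,25,0],[0.45,2.6,1.8,50,0],[0.45,2.6,1.8,61,0],[0.45,2.6,1.8,61,0],[0.1,2.6,1.8,61,0],[0.1,2.6,1.8,61,0],[0.1,2.6,1.8,61,0],[0.1,2.6,1.8,61,0],[0.1,2.6,1.8,61,0]],
])

```text
time_s: 4.55
position: [493.5, 272.9, 55.4]
tcp_rot: [0.0, 0.147, 0.989, 0.0]
wrist_force: [-0.3, -0.9, 7.2]
opening: 0.231
```

Run:
```python
from h import *
c=snap('wrist','w4.png'); s=state(); print(s['position'],s['tcp_rot'],s['opening'],s['wrist_force'])
```

```text
[493.44256862 272.85714604  55.38073904] [3.37621719e-04 1.46918042e-01 9.89148550e-01 3.49004696e-04] 0.22433395995557165 [ 0.14193281 -1.38637468  7.04963921]
```

View pics/w4.png

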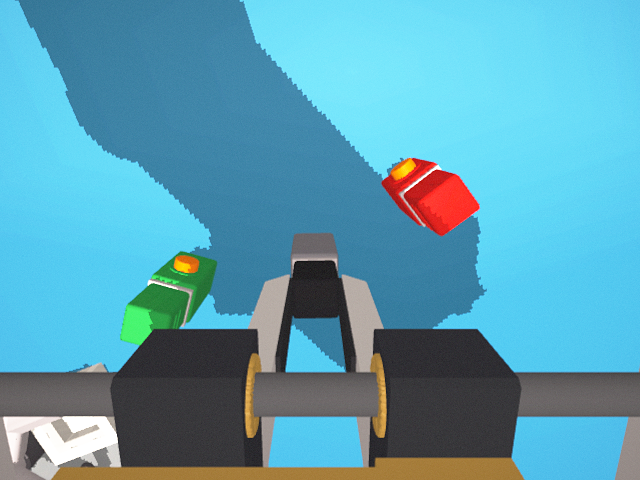

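Emit:
carry_out([
  [[0.1,0,0,-20,0],[0.1,0,0,-50,0],[0.1,0,0,-90,0],[0.1,-24,-33,-110,-5],[0.1,-48,-67,-110,-10],[0.1,-72,-100,-110,-15],[0.1,-96,-134,-110,-20],[0.1,-117,-167,-110,-23.3],[0.1,-117,-167,-110,-23.3],[0.1,-117,-167,-110,-23.3]],
])

```text
time_s: 5.85
position: [556.2, 79.3, 164.7]
tcp_rot: [-0.0, -0.056, 0.998, 0.0]
wrist_force: [0.4, 0.9, -1.3]
opening: 0.229
```

Run:
```python
from h import *
c=snap('wrist','w5.png'); snap('scene','s5.png'); s=state(); T=rot(s['tcp_rot']);print(s['position'],s['tcp_rot'],s['opening'],s['wrist_force'],np.degrees(np.arctan2(-T[1,0],-T[0,0])))
f=load('s5')['f']; cv2.imwrite('pics/s5c.png',cv2.resize(f[110:310,240:440],None,fx=3,fy=3,interpolation=cv2.INTER_CUBIC))
print(T.T@(np.array([556.8,79.2,65.4])-s['position']))
```

```text
[556.16288608  79.9801139  164.70678458] [-1.27004747e-04 -5.64403970e-02  9.98405955e-01  1.17283534e-04] 0.22843698814643126 [-0.2475519  -0.4945448  -2.15727781] 6.471033602428298
[-0.56900523 -0.87162769 99.30643713]
```

View pics/w5.png

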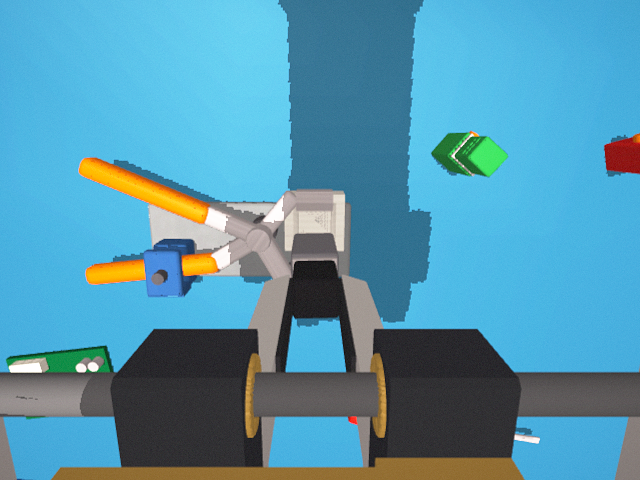

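View pics/s5c.png

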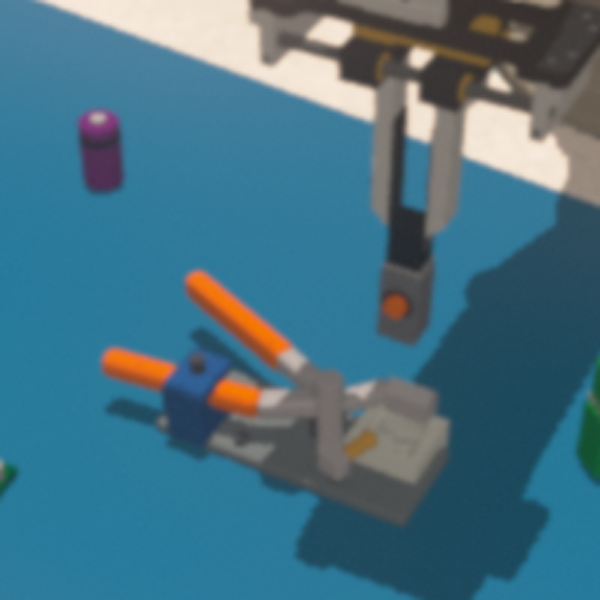

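Emit:
carry_out([
  [[0.1,-0.6,-0.9,25,0],[0.1,-0.6,-0.9,45,0],[0.1,-0.6,-0.9,55,0],[0.1,-0.6,-0.9,65,0],[0.1,-0.6,-0.9,68,0],[0.1,-0.6,-0.9,68,0]],
])

```text
time_s: 6.7
position: [557.2, 78.1, 97.0]
tcp_rot: [0.0, -0.056, 0.998, 0.0]
wrist_force: [0.4, -1.5, -0.9]
opening: 0.229
```

Run:
```python
from h import *
c=snap('wrist','w6.png'); snap('scene','s6.png'); s=state(); T=rot(s['tcp_rot']);print(s['position'],s['opening'],s['wrist_force'])
f=load('s6')['f']; cv2.imwrite('pics/s6c.png',cv2.resize(f[160:300,260:420],None,fx=5,fy=4.2,interpolation=cv2.INTER_CUBIC))
f=load('w6')['f']; cv2.imwrite('pics/w6c.png',cv2.resize(f[150:330,200:440],None,fx=3.3,fy=3.3,interpolation=cv2.INTER_CUBIC))
```

```text
[557.44778221  78.07294483  97.22007294] 0.2267329555192535 [ 0.44554366 -0.28953831 -1.633341  ]
```

View pics/s6c.png

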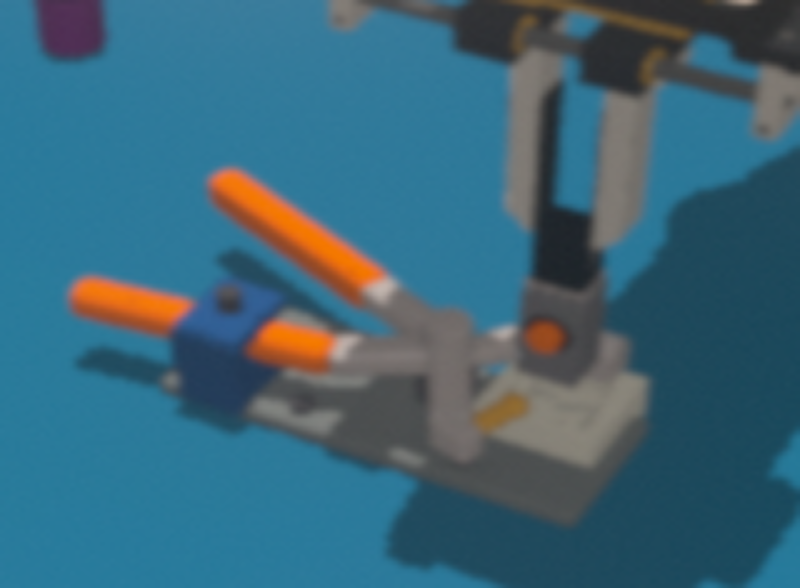

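View pics/w6c.png

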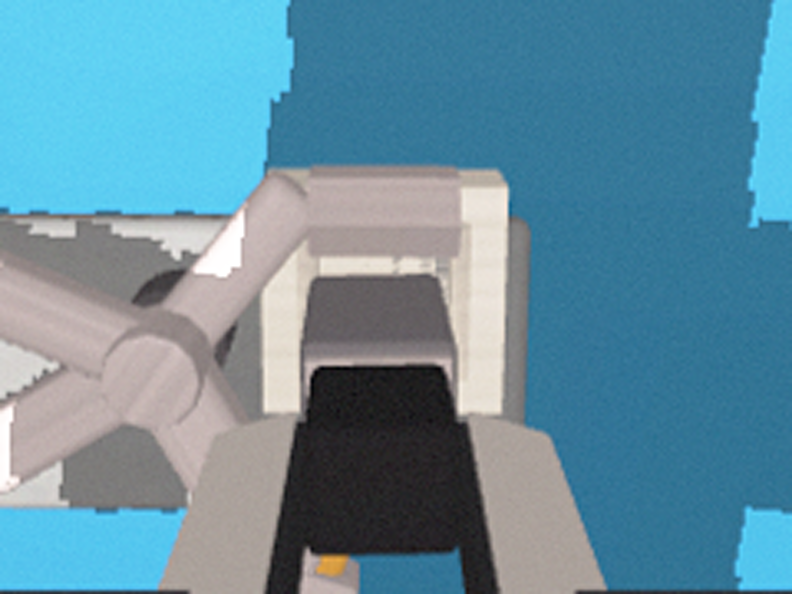

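Run:
```python
from h import *
import fit
d=load('w6'); x=fit.x; c,s=np.cos(x[2]),np.sin(x[2])
def inv(u,v,z):
    w=ray(d,u/3.3+199.7,v/3.3+149.7,z)[:2]-x[:2]; return np.array([c*w[0]+s*w[1],-s*w[0]+c*w[1]]).round(1)
print('conn bottom -x edge',inv(308,275,43.8),inv(447,275,43.8),'block',inv(265,172,26),inv(505,172,26),inv(505,413,26),'jaw top edge',inv(310,168,52),inv(460,168,52),'bolt',inv(152,370,58))
print('plate corner',inv(527,220,12))
```

```text
conn bottom -x edge [-18.3  30. ] [-18.3  57.7] block [-36.1  20.3] [-36.1  70.4] [17.  71.6] jaw top edge [-41.   31.1] [-41.1  59.4] bolt [-2.9  0.6]
plate corner [-23.2  76.8]
```

Emit:
carry_out([
  [[0.1,1.0,1.2,0,0],[0.1,1.0,1.2,6,0],[0.1,1.0,1.2,12,0],[0.1,1.0,1.2,16,0],[0.1,1.0,1.2,18,0],[0.1,1.0,1.2,20,0]],
])

```text
time_s: 7.55
position: [556.0, 79.0, 76.6]
tcp_rot: [-0.0, -0.056, 0.998, -0.0]
wrist_force: [0.8, 0.9, -1.1]
opening: 0.226
```

Emit:
carry_out([
  [[0.1,0,0,2,0],[0.1,0,0,4,0],[0.1,0,0,6,0]],
])

```text
time_s: 7.92
position: [556.0, 79.1, 70.7]
tcp_rot: [0.0, -0.056, 0.998, 0.0]
wrist_force: [-0.2, 0.0, -1.1]
opening: 0.226
```

Emit:
carry_out([
  [[0.1,0,0,1.5,0],[0.1,0,0,3,0]],
])

```text
time_s: 8.18
position: [556.0, 79.1, 67.7]
tcp_rot: [-0.0, -0.056, 0.998, -0.0]
wrist_force: [-0.9, 0.2, -1.0]
opening: 0.227
```

Dropping in with no side force. Next I'll lower to contact.

Emit:
carry_out([
  [[0.1,0,0,1,0],[0.1,0,0,2,0],[0.1,0,0,2,0]],
])

```text
time_s: 8.55
position: [556.0, 79.1, 65.7]
tcp_rot: [-0.0, -0.056, 0.998, -0.0]
wrist_force: [0.1, -0.0, -1.5]
opening: 0.231
```

Emit:
carry_out([
  [[0.1,0,0,0.5,0],[0.1,0,0,0.5,0]],
])

```text
time_s: 8.8
position: [556.2, 79.1, 65.5]
tcp_rot: [0.0, -0.056, 0.998, 0.0]
wrist_force: [0.2, 0.4, 1.4]
opening: 0.225
```

Floor contact at z≈65.5, as predicted. Releasing, then lifting straight up.

Emit:
carry_out([
  [[0.5,0,0,0,0],[0.5,0,0,0,0],[0.5,0,0,0,0],[0.5,0,0,-20,0],[0.5,0,0,-50,0],[0.5,0,0,-90,0],[0.5,0,0,-120,0],[0.5,-40,0,-140,0],[0.5,-60,0,-160,0],[0.5,-60,0,-160,0]],
])

```text
time_s: 10.05
position: [616.9, 85.9, 226.0]
tcp_rot: [0.001, -0.056, 0.998, -0.0]
wrist_force: [-0.0, 0.1, -0.6]
opening: 0.501
```

Run:
```python
from h import *
c=snap('wrist','w7.png'); snap('scene','s7.png'); s=state(); T=rot(s['tcp_rot']);print(s['position'],s['opening'],s['wrist_force'],s['time_s'])
f=load('s7')['f']; cv2.imwrite('pics/s7c.png',cv2.resize(f[180:300,260:420],None,fx=5,fy=5,interpolation=cv2.INTER_CUBIC))
```

```text
[614.75059403  85.54036904 224.35977013] 0.501182628453731 [-0.25235242 -0.9713912   0.22522565] 10.15
```

View pics/s7c.png

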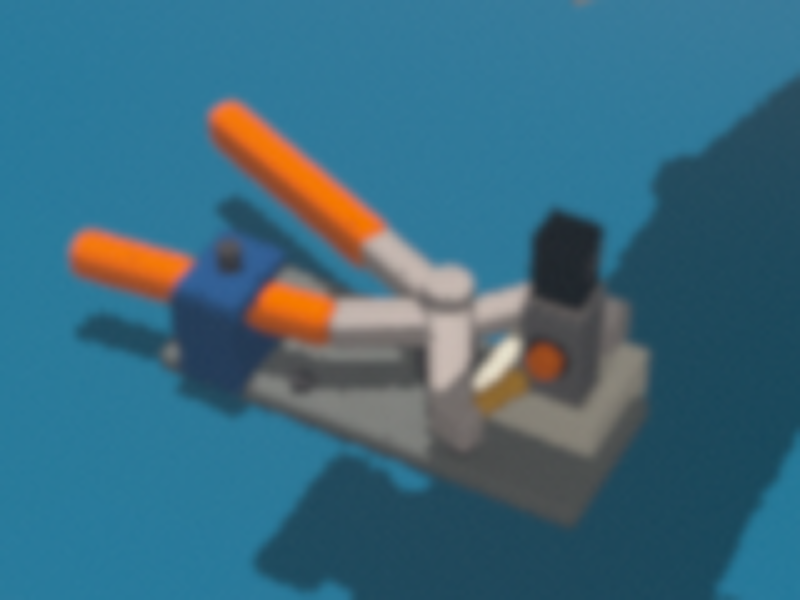

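View pics/w7.png

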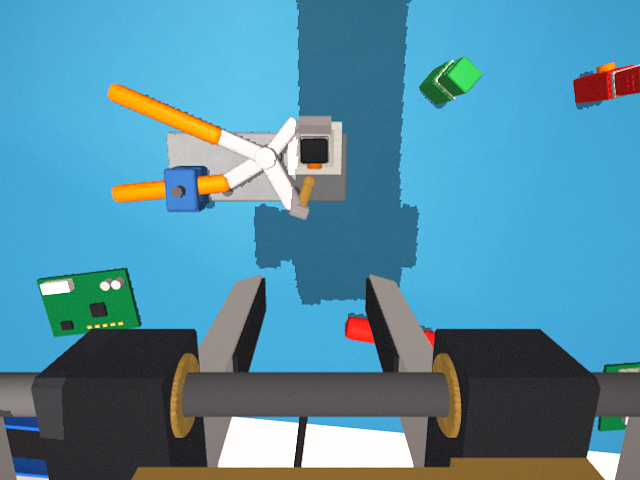

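The scene crop shows the connector upright in the nest with its stud towards the brass pad, released. Next, measuring the free handle.

```bash
cat > hd.py <<'E'
from h import *
import fit,sys
x=fit.x
def handle(name,box,z=53):
    d=load(name); f=d['f']; u0,v0,u1,v1=box
    h=cv2.cvtColor(f,cv2.COLOR_BGR2HSV); m=cv2.inRange(h,(5,170,90),(20,255,255)); k=np.zeros_like(m); k[v0:v1,u0:u1]=m[v0:v1,u0:u1]
    cs,_=cv2.findContours(k,cv2.RETR_EXTERNAL,cv2.CHAIN_APPROX_NONE); c=max(cs,key=cv2.contourArea)[:,0,:]
    W=np.array([ray(d,u,v,z)[:2] for u,v in c],np.float32)
    r=cv2.minAreaRect(W); b=cv2.boxPoints(r)
    return W,r,b
if __name__=='__main__':
    for n,box in [('w2',(170,75,300,160)),('w7',(100,75,222,150))]:
        W,r,b=handle(n,box); print(n,r,'\n',b.round(1))
        pv=x[:2]; 
        dd=np.hypot(*(W-pv).T); print('dist range',dd.min(),dd.max())
    d=load('w7'); print('bolt',ray(d,265,157,58)); print('top',ray(d,314.5,150.5,97), 'exp', fit.W(x,(-8,45,97)))
E
python3 hd.py
```

```text
w2 ((541.5737915039062, -57.62873458862305), (103.03761291503906, 15.16318130493164), 73.27201843261719) 
 [[ 519.5 -104.8]
 [ 534.  -109.1]
 [ 563.7  -10.5]
 [ 549.1   -6.1]]
dist range 45.569853137468854 148.60652752154027
w7 ((540.773193359375, -57.081058502197266), (102.92552947998047, 15.906946182250977), 72.9897689819336) 
 [[ 518.1 -104. ]
 [ 533.3 -108.6]
 [ 563.4  -10.2]
 [ 548.2   -5.5]]
dist range 45.36890546285748 148.24471299625367
bolt [568.57183373  35.44094712  58.        ]
top [556.45338982  79.18444081  97.        ] exp [556.78542132  79.10002374  97.        ]
```

Emit:
carry_out([
  [[0,27,-30,0,5],[0,54,-60,0,10],[0,81,-90,0,15],[0,108,-120,20,20],[0,135,-150,50,23.5],[0,135,-150,100,23.5],[0,135,-150,110,23.5],[0,135,-150,110,23.5]],
])

```text
time_s: 11.15
position: [497.8, -78.0, 115.4]
tcp_rot: [-0.001, 0.148, 0.989, -0.0]
wrist_force: [-0.4, -0.6, -0.6]
opening: 0.003
```

Run:
```python
from h import *
snap('wrist','w8.png'); snap('scene','s8.png'); s=state(); T=rot(s['tcp_rot']);print(s['position'],s['opening'],s['wrist_force'],s['time_s'],T.round(3)[:2])
f=load('s8')['f']; cv2.imwrite('pics/s8c.png',cv2.resize(f[90:290,220:420],None,fx=3,fy=3,interpolation=cv2.INTER_CUBIC))
print(T.T@(np.array([497.4,-78.7,28])-s['position']))
```

```text
[499.03036065 -78.00988034 116.49310405] 0.00045959369297564903 [-0.22171574 -0.0810418   0.51366572] 11.25 [[-0.956  0.293  0.001]
 [ 0.293  0.956  0.   ]]
[ 1.46207523 -1.17948643 88.49087497]
```

View pics/s8c.png

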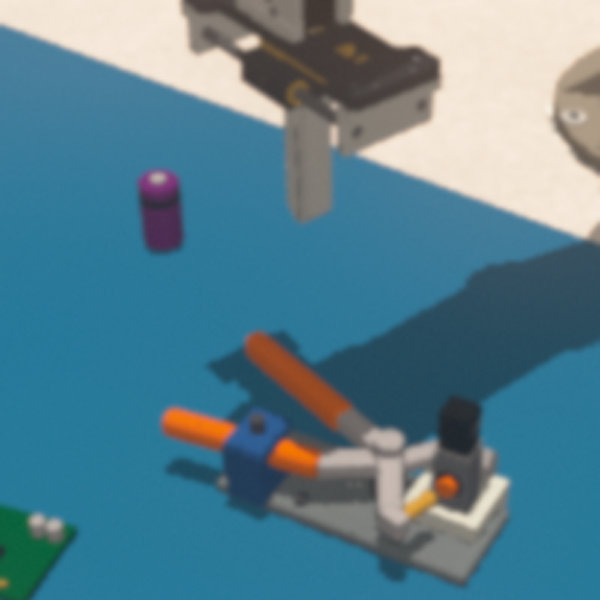

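View pics/w8.png

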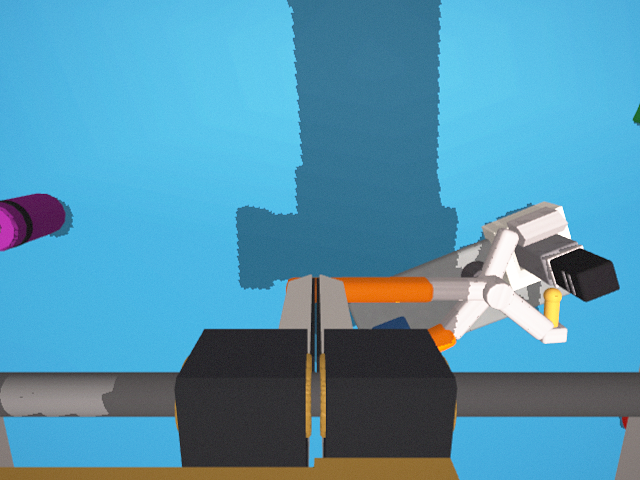

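The shut fingers are outside the free handle, parallel to it in the wrist view (handle along row 290). Now I'll descend clear of it.

Emit:
carry_out([
  [[0,1,-1,30,0],[0,1,-1,60,0],[0,1,-1,80,0],[0,1,-1,87,0],[0,1,-1,87,0]],
])

```text
time_s: 11.88
position: [497.6, -78.9, 29.0]
tcp_rot: [0.0, 0.149, 0.989, 0.0]
wrist_force: [0.2, -1.2, 0.3]
opening: 0.009
```

Run:
```python
from h import *
s=state(); T=rot(s['tcp_rot']);print(s['position'],s['wrist_force'],s['time_s'])
print('pivot in tool',T.T@(np.array([569.3,35.3,43])-s['position']))
print('press pt in tool',T.T@(np.array([524.2,-86.8,43])-s['position']))
```

```text
[497.56373129 -78.90060242  28.98474037] [ 0.17793389 -1.15724096  0.32210293] 11.875
pivot in tool [-35.03974249 130.23694036 -13.95898117]
press pt in tool [-27.79108328   0.27588642 -13.99636996]
```

Emit:
carry_out([
  [[0,-5,0,0,0],[0,-10,0,0,0],[0,-14,0,0,0],[0,-16,0,0,0],[0,-18,0,0,0],[0,-20,0,0,0]],
])

```text
time_s: 12.62
position: [516.1, -84.9, 28.3]
tcp_rot: [-0.0, 0.149, 0.989, -0.0]
wrist_force: [-0.1, 0.7, 0.5]
opening: 0.007
```

Emit:
carry_out([
  [[0,-1,0,0,0],[0,-2,0,0,0],[0,-3,0,0,0],[0,-3,0,0,0]],
])

```text
time_s: 13.12
position: [519.0, -85.8, 28.3]
tcp_rot: [-0.0, 0.149, 0.989, -0.0]
wrist_force: [0.4, -0.0, 0.7]
opening: 0.007
```

Run:
```python
from h import *
snap('scene','s9.png'); s=state();print(s['position'],s['wrist_force'])
f=load('s9')['f']; cv2.imwrite('pics/s9c.png',cv2.resize(f[150:290,250:420],None,fx=4.5,fy=4.2,interpolation=cv2.INTER_CUBIC))
```

```text
[518.95133124 -85.77426658  28.29488015] [-0.62468067 -0.29480562 -0.18904048]
```

View pics/s9c.png

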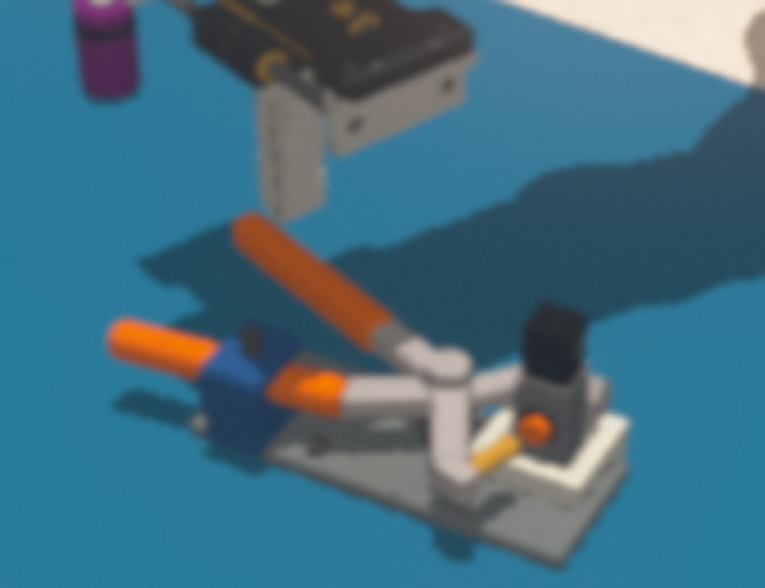

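Emit:
carry_out([
  [[0,-1,0,0,0],[0,-2,0,0,0],[0,-2,0,0,0]],
])

```text
time_s: 13.55
position: [521.0, -86.4, 28.3]
tcp_rot: [0.0, 0.149, 0.989, -0.0]
wrist_force: [0.3, -1.0, -0.3]
opening: 0.004
```

Emit:
carry_out([
  [[0,-1,0,0,0],[0,-2,0,0,0],[0,-2,0,0,0]],
])

```text
time_s: 13.92
position: [522.8, -87.0, 28.3]
tcp_rot: [-0.0, 0.149, 0.989, -0.0]
wrist_force: [0.1, -0.9, -0.2]
opening: 0.004
```

Run:
```python
from h import *
snap('scene','s10.png'); snap('wrist','w10.png'); snap('top','t10.png')
f=load('s10')['f']; a=cv2.resize(f[190:260,280:370],None,fx=5,fy=5,interpolation=cv2.INTER_CUBIC)
f=load('s7')['f']; b=cv2.resize(f[190:260,280:370],None,fx=5,fy=5,interpolation=cv2.INTER_CUBIC)
f=load('t10')['f']; g=cv2.resize(f[200:300,240:400],None,fx=5,fy=5,interpolation=cv2.INTER_CUBIC)
cv2.imwrite('pics/s10c.png',cv2.resize(np.vstack([a,b]),None,fx=.85,fy=.85)); cv2.imwrite('pics/t10c.png',g)
```

```text
(no output)
```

View pics/s10c.png

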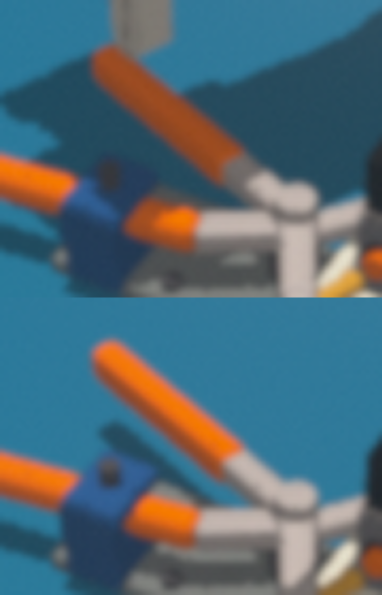

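View pics/w10.png

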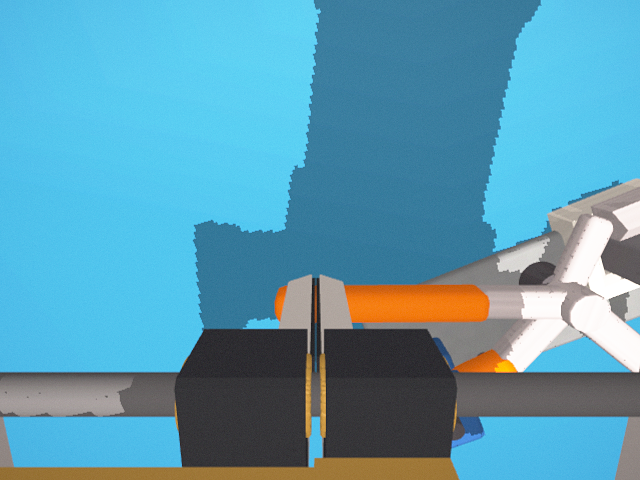

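Run:
```python
from h import *
d=load('w10'); s=state(); T=rot(s['tcp_rot']); g=lambda u,v,z:(T.T@(ray(d,u,v,z)-s['position'])).round(1)
print('top-far edge(z53)',g(400,285,53),'near edge',g(400,320,53),'base',g(300,285,53),g(278,303,53),'bolt',g(583,305,58))
print('tip row',g(315,275,28.3),g(315,330,28.3)); print(s['position'],s['wrist_force'])
```

```text
top-far edge(z53) [  4.   40.6 -24.7] near edge [-14.2  41.6 -24.7] base [  4.   -7.  -24.7] [ -5.2 -17.7 -24.7] bolt [ -4.2 126.  -29.7]
tip row [ 0.4  0.1 -0. ] [-32.    0.1  -0. ]
[522.79213553 -86.93894102  28.28859803] [-0.20875329  0.52881205 -0.86570629]
```

Emit:
carry_out([
  [[0,-1,0,0,0],[0,-2,0,0,0],[0,-2,0,0,0]],
])

```text
time_s: 14.45
position: [524.8, -87.6, 28.3]
tcp_rot: [0.0, 0.149, 0.989, -0.0]
wrist_force: [-0.1, -0.2, -0.0]
opening: 0.007
```

Emit:
carry_out([
  [[0,-1,0,0,0],[0,-2,0,0,0],[0,-2,0,0,0]],
])

```text
time_s: 14.82
position: [526.7, -88.2, 28.3]
tcp_rot: [0.0, 0.149, 0.989, -0.0]
wrist_force: [-0.6, 0.3, -0.1]
opening: 0.004
```

Emit:
carry_out([
  [[0,-1,0,0,0],[0,-2,0,0,0],[0,-2,0,0,0]],
])

```text
time_s: 15.2
position: [528.6, -88.7, 28.3]
tcp_rot: [-0.0, 0.149, 0.989, -0.0]
wrist_force: [-0.2, -0.5, -0.7]
opening: 0.003
```

Run:
```python
from h import *
snap('wrist','w11.png'); snap('scene','s11.png'); s=state();print(s['position'],s['wrist_force'],s['ft_torque'])
f=load('s11')['f']; cv2.imwrite('pics/s11c.png',cv2.resize(f[150:290,250:420],None,fx=4.5,fy=4.2,interpolation=cv2.INTER_CUBIC))
```

```text
[528.45800373 -88.72605638  28.26496398] [ 0.44029984 -0.25144106  0.12992309] [-0.02498783  0.00542107  0.01656865]
```

View pics/w11.png

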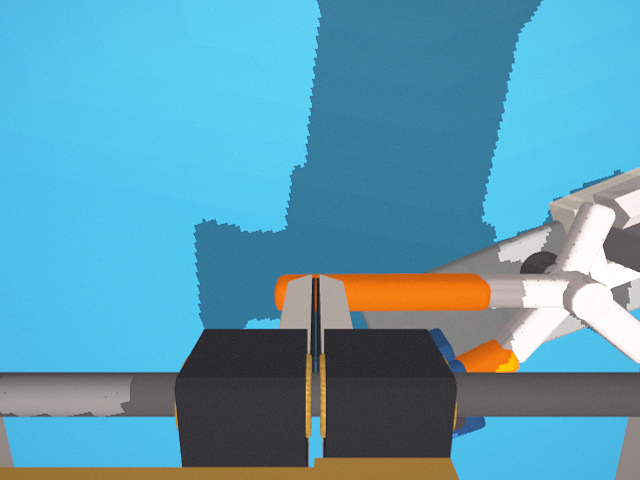

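View pics/s11c.png

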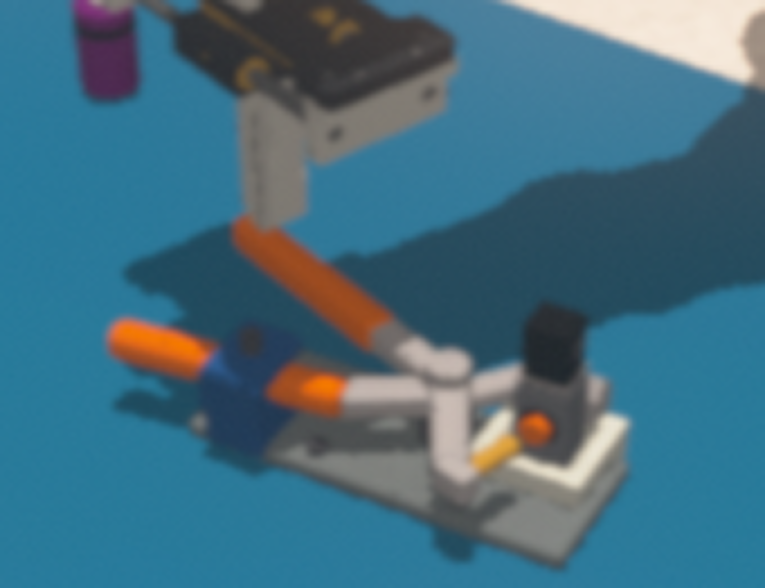

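Run:
```python
from h import *
d=load('s11'); s=state()
c=lambda p:((proj(d,p)-[250,150])*[4.5,4.2]).round(0)
print('tcp',c(s['position']))
for z in (28,43,60): print(z,c([528.5,-88.7,z]))
print('press point handle',c([524.2,-86.8,43]),'end top',c([569.5-.29*150,35.3-.957*150,53]), 'bolt',c([569.5,35.3,58]), 'conn top',c([556.5,79.2,97]))
d=load('w11'); print(proj(d,[528.5,-88.7,28]),proj(d,[528.5,-88.7,60]))
d=load('w6'); print('w6 tcp',proj(d,[557.4,78.1,97.2]), 'step', proj(d,[556.8,79.2,94]))
```

```text
tcp [274. 266.]
28 [274. 267.]
43 [273. 243.]
60 [272. 217.]
press point handle [282. 240.] end top [242. 211.] bolt [448. 363.] conn top [557. 319.]
[314.77103977 275.30133053] [314.73671355 298.33809968]
w6 tcp [314.1098571  275.65681468] step [316.25256437 272.8704058 ]
```

The fingertips slid over the top of the handle. Comparing pixels (scene crop: visible tip at row 230, TCP projected at row 266), the real finger ends lie about 20 mm above the reported TCP. I'll back off, go lower and approach again.

Emit:
carry_out([
  [[0,10,0,0,0],[0,20,0,0,0],[0,26,0,0,0],[0,26,0,7,0],[0,26,0,14,0],[0,26,0,19,0],[0,26,0,19,0]],
])

```text
time_s: 16.18
position: [503.4, -81.2, 8.7]
tcp_rot: [-0.0, 0.149, 0.989, -0.0]
wrist_force: [0.7, -0.2, -0.3]
opening: 0.005
```

Run:
```python
from h import *
snap('wrist','w12.png'); snap('scene','s12.png'); s=state();print(s['position'],s['wrist_force'],s['time_s'])
f=load('s12')['f']; cv2.imwrite('pics/s12c.png',cv2.resize(f[150:290,250:420],None,fx=4.5,fy=4.2,interpolation=cv2.INTER_CUBIC))
d=load('s12');print(((proj(d,s['position'])-[250,150])*[4.5,4.2]).round(0))
```

```text
[503.68283395 -81.21893205   9.19262991] [-0.60051602 -0.44371813 -0.54808949] 16.275
[319. 275.]
```

View pics/s12c.png

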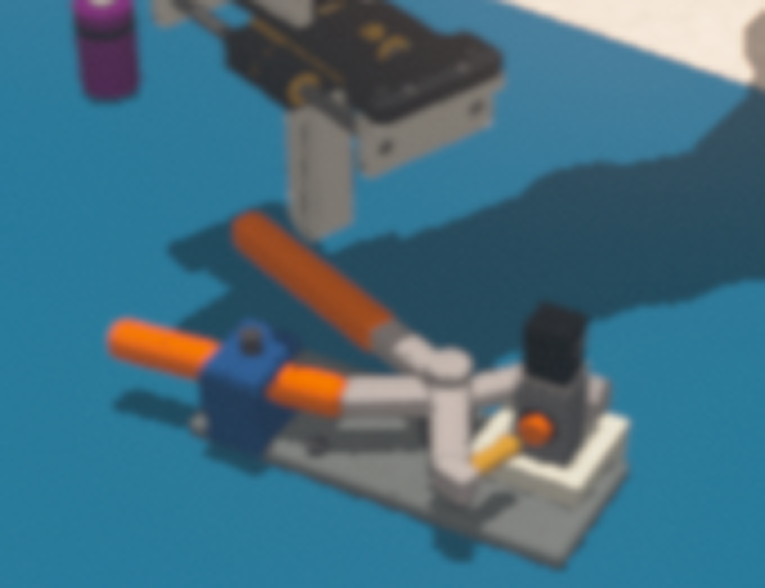

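View pics/w12.png

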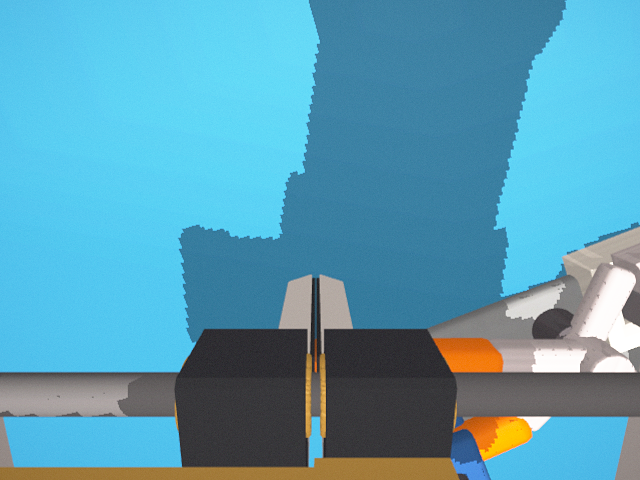

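Confirmed: the visible tip is at row 240 and the TCP projects to row 275. I'll go 4 mm lower and advance.

Emit:
carry_out([
  [[0,0,0,4,0],[0,-3,0,4,0],[0,-6,0,4,0],[0,-8,0,4,0],[0,-10,0,4,0],[0,-10,0,4,0]],
])

```text
time_s: 17.02
position: [513.3, -84.0, 5.3]
tcp_rot: [0.0, 0.149, 0.989, -0.0]
wrist_force: [-0.3, 0.7, 0.3]
opening: 0.003
```

Emit:
carry_out([
  [[0,-1,0,0,0],[0,-2,0,0,0],[0,-2,0,0,0]],
])

```text
time_s: 17.4
position: [515.2, -84.6, 5.3]
tcp_rot: [0.0, 0.149, 0.989, -0.0]
wrist_force: [-0.3, 0.1, 0.2]
opening: 0.003
```

Emit:
carry_out([
  [[0,-1,0,0,0],[0,-2,0,0,0],[0,-2,0,0,0]],
])

```text
time_s: 17.77
position: [516.9, -85.2, 5.2]
tcp_rot: [-0.0, 0.149, 0.989, -0.0]
wrist_force: [-2.4, -0.3, 1.6]
opening: 0.005
```

Emit:
carry_out([
  [[0,-1,0,0,0],[0,-2,0,0,0],[0,-2,0,0,0]],
])

```text
time_s: 18.15
position: [518.9, -85.8, 5.2]
tcp_rot: [-0.0, 0.149, 0.989, -0.0]
wrist_force: [-1.8, -0.4, 1.6]
opening: 0.004
```

Contact at TCP x≈516.5, spring force about 2 N. Now I'll press along the arc round the pivot.

Emit:
carry_out([
  [[0,-2.6,-0.3,0,-1.15],[0,-5.2,-0.5,0,-2.3],[0,-7.8,-0.7,0,-3.4],[0,-10.4,-0.8,0,-4.6],[0,-13,-1,0,-5.7],[0,-13,-1,0,-5.7]],
])

```text
time_s: 18.9
position: [531.3, -90.4, 5.2]
tcp_rot: [-0.0, 0.099, 0.995, 0.0]
wrist_force: [-1.8, 1.1, 0.2]
opening: 0.006
```

Run:
```python
from h import *
import fit
x=fit.x; c,s=np.cos(x[2]),np.sin(x[2])
def inv(d,u,v,z):
    w=ray(d,u,v,z)[:2]-x[:2]; return np.array([c*w[0]+s*w[1],-s*w[0]+c*w[1]]).round(1)
d=load('w2')
for z in (42,46): print(inv(d,612/4+219.6,294/4+104.6,z))
snap('scene','s13.png'); snap('top','t13.png'); st=state(); print(st['position'],st['wrist_force'])
f=load('s13')['f']; a=cv2.resize(f[210:290,310:400],None,fx=7,fy=7,interpolation=cv2.INTER_CUBIC); cv2.imwrite('pics/s13c.png',a)
```

```text
[17.3 39.4]
[16.9 38.8]
[531.09954986 -90.39855003   5.25990083] [-2.91725166  1.13160018 -0.64007771]
```

View pics/s13c.png

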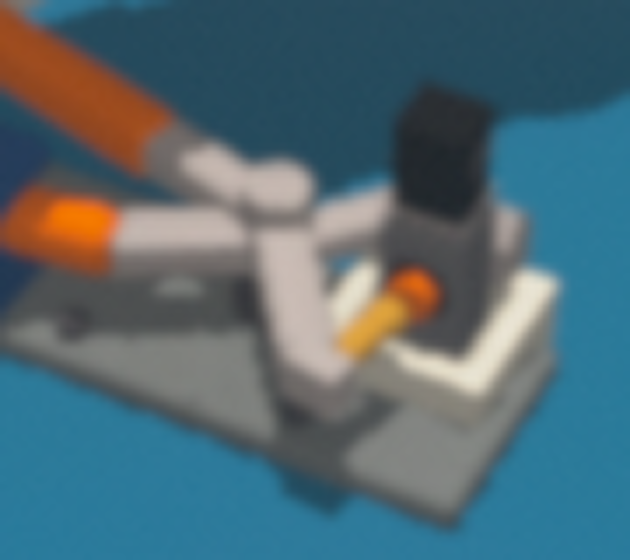

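The pad is almost at the stud (initial gap about 7 mm, so contact at about 0.15 rad). Fine steps with force checks from here.

Emit:
carry_out([
  [[0,-0.7,0,0,-0.3],[0,-1.3,-0.1,0,-0.6],[0,-1.3,-0.1,0,-0.6]],
])

```text
time_s: 19.38
position: [532.4, -90.8, 5.3]
tcp_rot: [-0.0, 0.094, 0.996, 0.0]
wrist_force: [-1.8, 1.9, -0.1]
opening: 0.002
```

Emit:
carry_out([
  [[0,-0.7,0,0,-0.3],[0,-1.3,-0.1,0,-0.6],[0,-1.3,-0.1,0,-0.6]],
])

```text
time_s: 19.75
position: [533.7, -91.2, 5.3]
tcp_rot: [0.0, 0.089, 0.996, 0.0]
wrist_force: [-2.2, 3.3, -1.3]
opening: 0.002
```

Emit:
carry_out([
  [[0,-0.7,0,0,-0.3],[0,-1.3,-0.1,0,-0.6],[0,-1.3,-0.1,0,-0.6]],
])

```text
time_s: 20.12
position: [534.9, -91.6, 5.3]
tcp_rot: [0.0, 0.084, 0.997, -0.0]
wrist_force: [-2.2, 1.7, -0.5]
opening: 0.006
```

Emit:
carry_out([
  [[0,-0.7,0,0,-0.3],[0,-1.3,-0.1,0,-0.6],[0,-1.3,-0.1,0,-0.6]],
])

```text
time_s: 20.5
position: [536.1, -91.9, 5.3]
tcp_rot: [-0.0, 0.078, 0.997, -0.0]
wrist_force: [-1.6, 1.7, -0.2]
opening: 0.006
```

Emit:
carry_out([
  [[0,-0.7,0,0,-0.3],[0,-1.3,-0.1,0,-0.6],[0,-1.3,-0.1,0,-0.6]],
])

```text
time_s: 20.88
position: [537.4, -92.2, 5.3]
tcp_rot: [-0.0, 0.073, 0.997, -0.0]
wrist_force: [-3.8, 1.4, -1.5]
opening: 0.005
```

Emit:
carry_out([
  [[0,-0.7,0,0,-0.3],[0,-0.7,0,0,-0.3]],
])

```text
time_s: 21.12
position: [538.1, -92.4, 5.3]
tcp_rot: [-0.0, 0.071, 0.998, -0.0]
wrist_force: [-2.7, 0.6, -0.9]
opening: 0.004
```

Emit:
carry_out([
  [[0,-0.7,-0.1,0,-0.3],[0,-0.7,-0.1,0,-0.3]],
])

```text
time_s: 21.38
position: [538.8, -92.6, 5.3]
tcp_rot: [-0.0, 0.068, 0.998, -0.0]
wrist_force: [-2.7, 1.2, -0.4]
opening: 0.006
```

Emit:
carry_out([
  [[0,-0.7,0,0,-0.3],[0,-0.7,0,0,-0.3]],
])

```text
time_s: 21.62
position: [539.5, -92.7, 5.3]
tcp_rot: [-0.0, 0.065, 0.998, -0.0]
wrist_force: [-3.9, -0.5, 0.2]
opening: 0.007
```

Emit:
carry_out([
  [[0,-0.7,0,0,-0.3],[0,-1.3,-0.1,0,-0.6],[0,-1.3,-0.1,0,-0.6]],
])

```text
time_s: 22.0
position: [540.8, -92.9, 5.3]
tcp_rot: [0.0, 0.06, 0.998, -0.0]
wrist_force: [-3.3, -1.7, 0.0]
opening: 0.003
```

Emit:
carry_out([
  [[0,-0.7,0,0,-0.3],[0,-0.7,0,0,-0.3]],
])

```text
time_s: 22.25
position: [541.4, -93.1, 5.3]
tcp_rot: [-0.0, 0.057, 0.998, -0.0]
wrist_force: [-4.5, -1.5, 0.2]
opening: 0.006
```

Run:
```python
from h import *
snap('scene','s14.png'); st=state(); print(st['position'],st['wrist_force'])
f=load('s14')['f']; a=cv2.resize(f[210:290,310:400],None,fx=7,fy=7,interpolation=cv2.INTER_CUBIC); cv2.imwrite('pics/s14c.png',a)
```

```text
[541.38030604 -93.09441388   5.26621116] [-4.43364035 -2.48285556  0.07173423]
```

View pics/s14c.png

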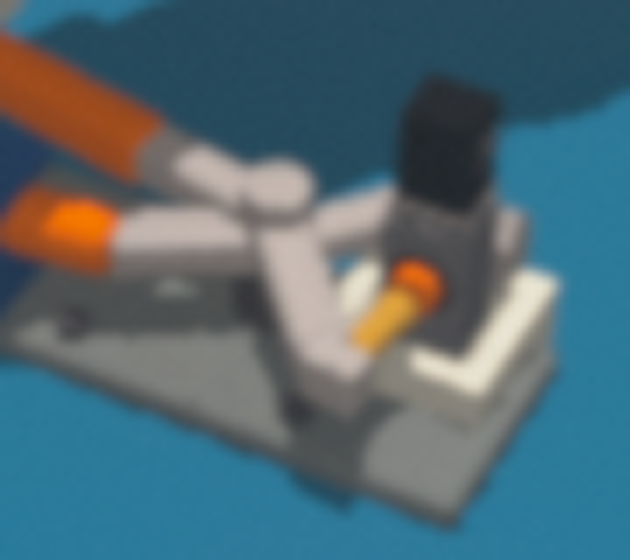

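The pad is touching the stud and the connector is settling against the fixed jaw. Continuing in 0.7 mm steps.

Emit:
carry_out([
  [[0,-0.7,0,0,-0.3],[0,-0.7,0,0,-0.3]],
])

```text
time_s: 22.55
position: [542.0, -93.2, 5.3]
tcp_rot: [-0.0, 0.055, 0.998, -0.0]
wrist_force: [-5.6, -3.4, 0.4]
opening: 0.003
```

Emit:
carry_out([
  [[0,-0.7,0,0,-0.3],[0,-0.7,0,0,-0.3]],
])

```text
time_s: 22.8
position: [542.6, -93.4, 5.3]
tcp_rot: [-0.0, 0.052, 0.999, -0.0]
wrist_force: [-5.2, -3.1, 0.7]
opening: 0.004
```

Emit:
carry_out([
  [[0,-0.7,0,0,-0.3],[0,-0.7,0,0,-0.3]],
])

```text
time_s: 23.05
position: [543.1, -93.5, 5.2]
tcp_rot: [-0.0, 0.05, 0.999, -0.0]
wrist_force: [-5.7, -3.4, 0.7]
opening: 0.002
```

Emit:
carry_out([
  [[0,-0.7,0,0,-0.3],[0,-0.7,0,0,-0.3]],
])

```text
time_s: 23.3
position: [543.7, -93.6, 5.2]
tcp_rot: [-0.0, 0.047, 0.999, -0.0]
wrist_force: [-5.9, -2.9, 2.2]
opening: 0.007
```

Emit:
carry_out([
  [[0,-0.7,0,0,-0.3],[0,-0.7,0,0,-0.3]],
])

```text
time_s: 23.55
position: [544.3, -93.7, 5.2]
tcp_rot: [-0.001, 0.045, 0.999, -0.0]
wrist_force: [-7.7, -3.8, 2.7]
opening: 0.004
```

Emit:
carry_out([
  [[0,-0.7,0,0,-0.3],[0,-0.7,0,0,-0.3]],
])

```text
time_s: 23.8
position: [544.8, -93.8, 5.2]
tcp_rot: [-0.001, 0.042, 0.999, -0.0]
wrist_force: [-8.1, -4.8, 3.4]
opening: 0.005
```

Emit:
carry_out([
  [[0,-0.7,0,0,-0.3],[0,-0.7,0,0,-0.3]],
])

```text
time_s: 24.05
position: [545.3, -94.0, 5.2]
tcp_rot: [-0.001, 0.039, 0.999, -0.0]
wrist_force: [-8.8, -4.6, 5.4]
opening: 0.005
```

Emit:
carry_out([
  [[0,-0.7,0,0,-0.3],[0,-0.7,0,0,-0.3]],
])

```text
time_s: 24.3
position: [545.8, -94.1, 5.2]
tcp_rot: [-0.001, 0.037, 0.999, -0.0]
wrist_force: [-10.5, -4.2, 5.8]
opening: 0.006
```

Run:
```python
from h import *
snap('scene','s15.png'); st=state(); print(st['position'],st['wrist_force'])
f=load('s15')['f']; a=cv2.resize(f[150:290,250:400],None,fx=5,fy=4.2,interpolation=cv2.INTER_CUBIC); cv2.imwrite('pics/s15c.png',a)
```

```text
[545.84554336 -94.04764203   5.20743418] [-10.1027956   -4.51468985   4.97424291]
```

View pics/s15c.png

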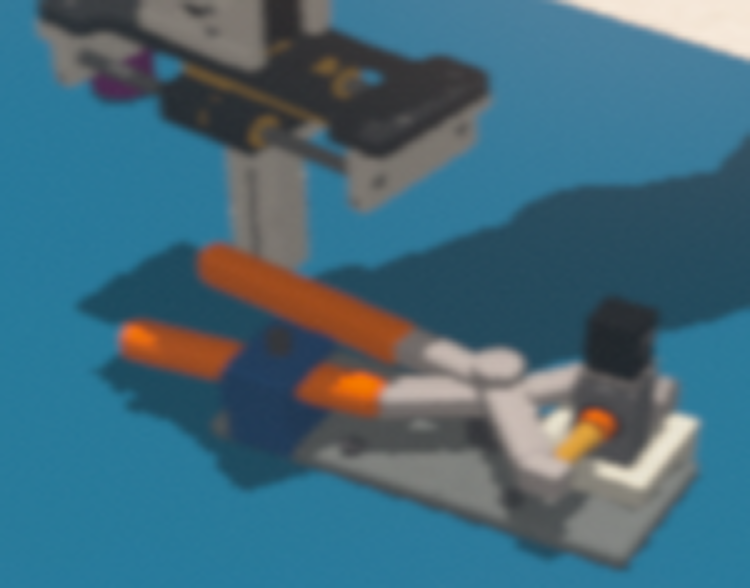

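Emit:
carry_out([
  [[0,-0.6,0,0,-0.25],[0,-0.6,0,0,-0.25]],
])

```text
time_s: 24.6
position: [546.3, -94.2, 5.2]
tcp_rot: [-0.001, 0.035, 0.999, -0.0]
wrist_force: [-11.1, -4.2, 7.1]
opening: 0.003
```

Emit:
carry_out([
  [[0,-0.6,0,0,-0.25],[0,-0.6,0,0,-0.25]],
])

```text
time_s: 24.85
position: [546.8, -94.3, 5.2]
tcp_rot: [-0.001, 0.033, 0.999, -0.0]
wrist_force: [-11.7, -5.4, 6.9]
opening: 0.007
```

Emit:
carry_out([
  [[0,-0.6,0,0,-0.25],[0,-0.6,0,0,-0.25]],
])

```text
time_s: 25.1
position: [547.2, -94.3, 5.2]
tcp_rot: [-0.001, 0.03, 1.0, -0.0]
wrist_force: [-13.3, -4.9, 7.7]
opening: 0.007
```

Emit:
carry_out([
  [[0,-0.5,0,0,-0.2],[0,-0.5,0,0,-0.2]],
])

```text
time_s: 25.35
position: [547.5, -94.4, 5.1]
tcp_rot: [-0.001, 0.029, 1.0, -0.0]
wrist_force: [-13.0, -4.9, 8.5]
opening: 0.009
```

Emit:
carry_out([
  [[0,-0.5,0,0,-0.2],[0,-0.5,0,0,-0.2]],
])

```text
time_s: 25.6
position: [547.9, -94.5, 5.2]
tcp_rot: [-0.001, 0.027, 1.0, -0.0]
wrist_force: [-14.8, -5.7, 9.5]
opening: 0.003
```

Normal force is about 15 N and the rest is friction. I'll relieve the z and y drag before going on.

Emit:
carry_out([
  [[0,0,-0.4,-0.6,0],[0,0,-0.4,-0.6,0]],
])

```text
time_s: 25.85
position: [547.5, -94.4, 5.3]
tcp_rot: [-0.002, 0.027, 1.0, -0.0]
wrist_force: [-13.2, -2.6, 1.2]
opening: 0.006
```

Emit:
carry_out([
  [[0,-0.5,0,0,-0.2],[0,-0.5,0,0,-0.2]],
])

```text
time_s: 26.1
position: [547.9, -94.5, 5.3]
tcp_rot: [-0.002, 0.025, 1.0, -0.0]
wrist_force: [-13.3, -3.8, 3.6]
opening: 0.002
```

Emit:
carry_out([
  [[0,-0.5,-0.1,-0.1,-0.2],[0,-0.5,-0.1,-0.1,-0.2]],
])

```text
time_s: 26.35
position: [548.2, -94.5, 5.3]
tcp_rot: [-0.002, 0.023, 1.0, -0.0]
wrist_force: [-13.8, -3.2, 2.6]
opening: 0.005
```

Emit:
carry_out([
  [[0,-0.5,-0.1,-0.1,-0.2],[0,-0.5,-0.1,-0.1,-0.2]],
])

```text
time_s: 26.6
position: [550.4, -94.4, 5.7]
tcp_rot: [-0.001, 0.021, 1.0, -0.0]
wrist_force: [-5.0, -2.2, -3.9]
opening: 0.003
```

Click: force dropped from 14 to 5 N and the handle jumped forward. I'll hold briefly and look before letting go.

Emit:
carry_out([
  [[0,0,0,0,0],[0,0,0,0,0],[0,0,0,0,0]],
])

```text
time_s: 26.98
position: [550.6, -94.4, 5.7]
tcp_rot: [-0.001, 0.021, 1.0, -0.0]
wrist_force: [-6.2, -3.0, -3.7]
opening: 0.008
```

Run:
```python
from h import *
snap('scene','s16.png'); st=state(); print(st['position'],st['wrist_force'])
f=load('s16')['f']; a=cv2.resize(f[210:290,310:400],None,fx=7,fy=7,interpolation=cv2.INTER_CUBIC); cv2.imwrite('pics/s16c.png',a)
```

```text
[550.54567782 -94.4185808    5.72316036] [-4.86420973 -3.23675331 -3.90931327]
```

View pics/s16c.png

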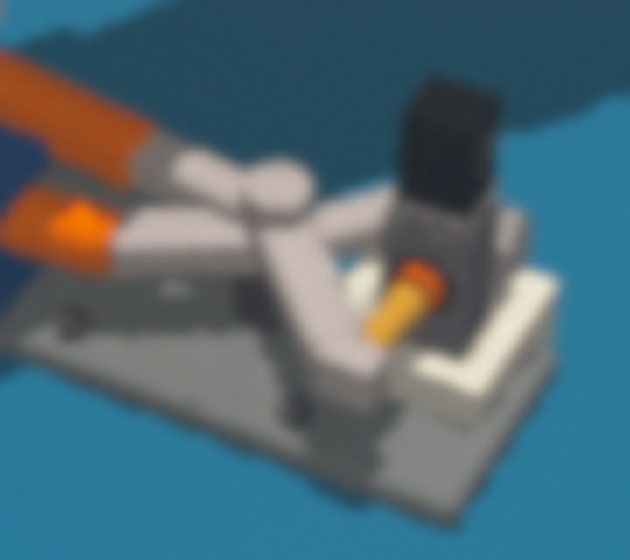

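Snapped: the stud is visibly shorter behind the pad. Backing off along the arc, then clear of the handle.

Emit:
carry_out([
  [[0,4.5,0.6,0,2],[0,9,1.4,0,4],[0,13.5,2.4,0,6],[0,18,3.5,0,8],[0,22.4,4.8,0,10],[0,26.8,6.2,0,12],[0,31,7.8,0,14],[0,35.3,9.5,0,16],[0,45,12.3,0,16],[0,65,18,0,16]],
])

```text
time_s: 28.28
position: [487.3, -73.3, 6.2]
tcp_rot: [0.001, 0.16, 0.987, -0.0]
wrist_force: [0.7, 0.2, -0.7]
opening: 0.005
```

Emit:
carry_out([
  [[0,0,0,-40,0],[0,0,0,-90,0],[0,0,0,-140,0],[0,0,0,-190,0],[0,0,0,-190,0]],
])

```text
time_s: 28.9
position: [489.1, -73.3, 199.6]
tcp_rot: [0.003, 0.16, 0.987, 0.001]
wrist_force: [-0.4, 0.5, -0.5]
opening: 0.008
```

Run:
```python
from h import *
snap('scene','s17.png'); snap('top','t17.png'); snap('wrist','w17.png'); st=state(); print(st['position'],st['wrist_force'],st['time_s'])
f=load('s17')['f']; a=cv2.resize(f[210:290,310:400],None,fx=7,fy=7,interpolation=cv2.INTER_CUBIC); cv2.imwrite('pics/s17c.png',a)
```

```text
[486.60531576 -73.20982151 195.49708841] [-0.73508982  0.49452082 -0.56845787] 29.05
```

View pics/s17c.png

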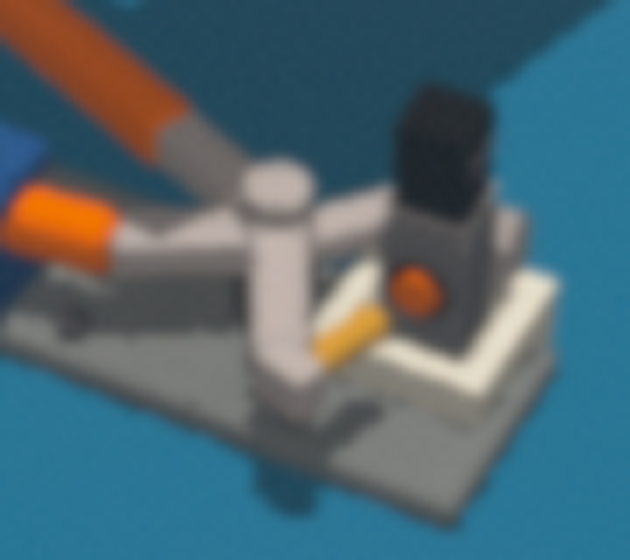

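View pics/t17.png

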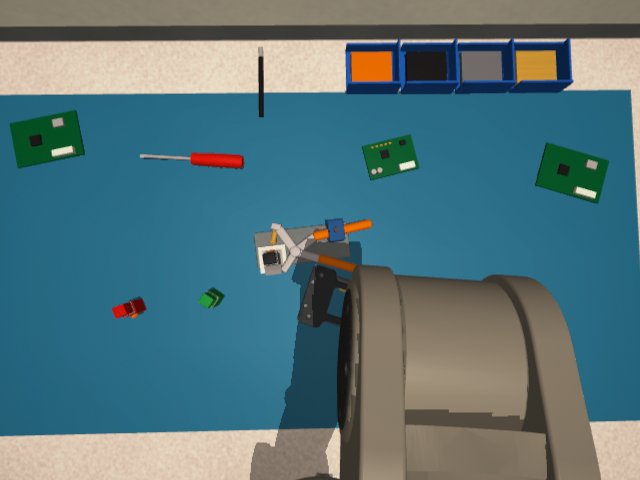

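View pics/w17.png

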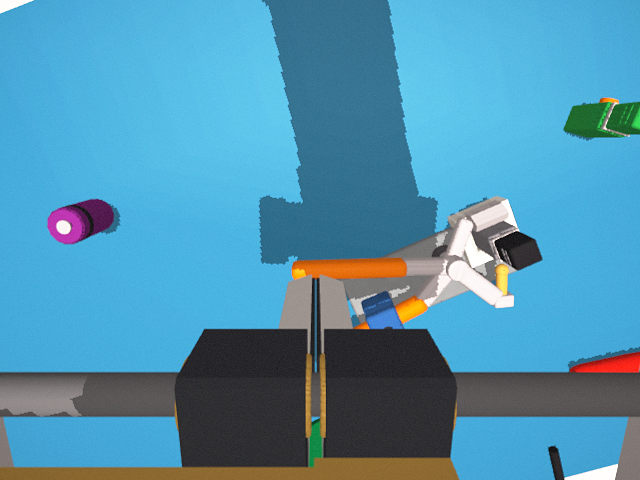

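Handle open, stud shorter. I'll do one overhead check from the same pose as before, for tilt, stud and handle.

Emit:
carry_out([
  [[0,-18,48,-15,-6],[0,-36,96,-29,-12],[0,-54,144,-29,-18],[0,-71,191,-29,-24.8],[0,-71,191,-29,-24.8],[0,-71,191,-29,-24.8]],
])

```text
time_s: 29.8
position: [614.1, 84.4, 223.5]
tcp_rot: [-0.001, -0.055, 0.998, -0.001]
wrist_force: [-1.0, -0.1, -1.3]
opening: 0.006
```

Run:
```python
from h import *
import hd,fit
snap('wrist','w18.png'); snap('scene','s18.png'); st=state(); print(st['position'],st['wrist_force'],st['time_s'])
a=load('w7')['f'][100:210,260:360]; b=load('w18')['f'][100:210,260:360]
cv2.imwrite('pics/w18c.png',cv2.resize(np.hstack([a,b]),None,fx=4,fy=4,interpolation=cv2.INTER_CUBIC))
cv2.imwrite('pics/w18s.png',load('w18')['f'])
W,r,bx=hd.handle('w18',(80,60,222,150)); print(r)
a=load('s7')['f'][205:285,320:400]; b=load('s18')['f'][205:285,320:400]
cv2.imwrite('pics/s18c.png',cv2.resize(np.hstack([a,b]),None,fx=5,fy=5,interpolation=cv2.INTER_CUBIC))
```

```text
[614.20604387  83.81899294 224.51798302] [-0.44551948 -0.59814565 -0.16894735] 29.9
((540.79638671875, -57.052040100097656), (102.95819091796875, 15.824650764465332), 73.28009033203125)
```

View pics/w18c.png

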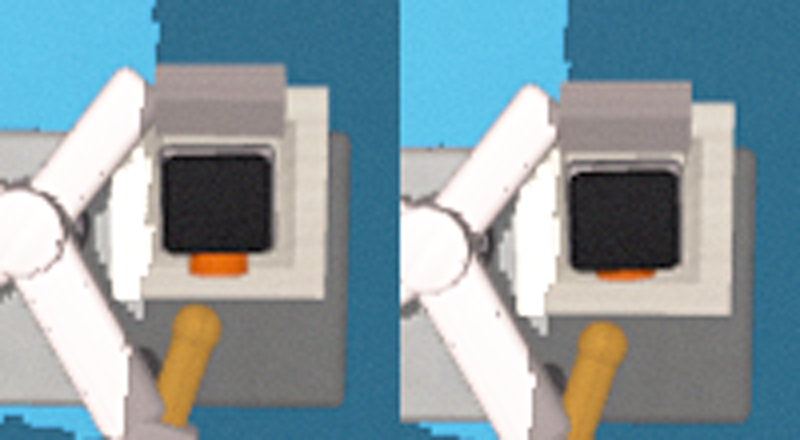

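View pics/s18c.png

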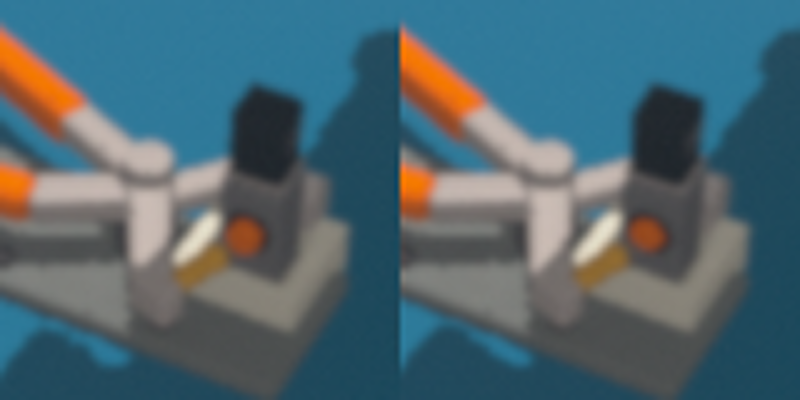

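Before/after views agree: the stud stands out about 10 instead of 22 crop pixels, the handle angle is 73.3° as at the start, and the connector is upright. Handing in.

Run:
```python
from h import *
print(job_done(), state()['time_s'])
```

```text
the job is handed in; nothing more can be done
the job is handed in; nothing more can be done
```

The job is handed in: the stud is snapped home and the connector stands in the nest. The last clock reading before hand-in was 29.9 s of the 72 s allowed, and no verdict was reported.

- **Placing:** I set the grey connector in the nest with its stud facing the brass pad and let go. The fingers stopped at the expected height with almost no force, and its top was within about 0.5 mm of where it should be.
- **Pressing:** I pressed the free handle with shut fingers, round the pivot. The stud clicked when the main force was about 14 N. The highest wrist force I read was about 18.5 N including friction, though I only saw readings at the end of each move.
- **Last checks:**
  - The stud stands out about 10 crop pixels instead of 22, which fits the 2.5 mm snap.
  - The handle is at 73.3°, the same as at the start.
  - The connector looks upright and centred.
  - The board and screwdriver sit at the same pixels as at the start, and the cell still stands upright. The arm hid the cell in the last top view, so I did not measure its position.
- **What disagreed:**
  - The visible finger ends are about 20 mm above the reported tool point. My first press therefore passed over the handle without touching it, and I repeated it 23 mm lower.
  - The pad met the stud at about 0.2 rad, slightly later than my estimate of 0.15 rad.
  - The connector leaned slightly under load and stood straight again afterwards.

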